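Line up the reagent jars and close the retaining bar

ROBOT

A 7-joint arm with a two-finger parallel gripper is mounted at the origin on the work surface. World frame = base frame: x ahead of the robot, y to its left, z up, the work surface at z = 0. Lengths are in m, angles in degrees, forces in N, time in s.
With the tool pointing down it reaches from about 0.425 to 0.875 m from the base axis. Payload 4.7 kg.
Tool frame: the origin (TCP) lies on the centre line of the jaws, within the pads' length; the fingertips stand 17 mm ahead of it and the grasp point (between the pads) lies 2 mm behind it; z points along the fingers, y is the line along which they close (so a half turn about z gives the same grasp; the last joint's range is limited). The gripper opens to 87 mm and grips with 3 to 60 N. Pads are 19 mm wide; open, the fingers measure 117 mm over their backs; the gripper's body (75 mm by 190 mm) begins 51 mm behind the grasp point.
Start: joints at [69.792, 18.392, -4.016, 83.108, 1.295, 78.541, -3.26], TCP at [0.233, -0.607, 0.24] pointing down, gripper open.
Joint ranges: [-163.93, 163.93], [-17.29, 119.83], [-79.2, 71.16], [3.27, 140.29], [-89.18, 269.18], [5.43, 117.66], [-154.24, 154.24]. Speed limits (degrees/s): [147.25, 147.25, 180, 180, 180, 180, 180].

INTERFACE

Orientations are given as [roll, pitch, yaw] about the fixed x, y, z axes, in that order (R = Rz(yaw) Ry(pitch) Rx(roll)).
In Python, from cell import env, read_camera gives the robot as it stands.
- The arm moves only by the shell command python3 -m jog 'ROWS' [FORCE]. ROWS is JSON, a list of rows, each a list of 5 numbers: the opening, from 0 (shut) to 1 (fully open), then the shift along the tool's x, y, z each as a share of 0.02 m, from -1 to 1, then the turn about the tool's z as a share of 45 degrees, from -1 to 1. In form: [[gripper, x, y, z, yaw], ...]. A call has 1 to 12 rows; each row shifts and turns the commanded pose from where the row before left it, along the tool's axes as they then stand; what a row does not reach is not made up. A row lasts 1/12 s, in which the tool goes at most 41.7 mm and 7.16 degrees, less where a joint would pass 70% of its speed; a pose out of reach is approached as far as the arm can. A call with a number of a shift or a turn outside -1 to 1 is refused whole. A call with a gripper value outside its range is refused whole. The fingers move at their own pace and stop on an object; FORCE is the grip in N (left out, the last holds). Time passes only in rows, so rows that do not move let the fingers close. It gives the time, the measured TCP pose, the force, the opening and the grip force at its end, in the units of the state.
- env.get_obs(): the state, without advancing time (a new reading comes with each control period).
- read_camera(name): name is "side" or "top" or "wrist"; returns a dict with "color" (480x640x3 uint8, red, green, blue), "range_z" (480x640 float32, m along the optical axis (not along the pixel's ray), 0 where there is no reading), "mtx" (3x3 intrinsics, pixels), "world_from_camera" (4x4, takes a point from camera to world coordinates); the wrist camera has in their place "T_tool_cam" (4x4, takes a point from camera to tool coordinates, whose origin is the TCP and whose axes are the flange's). Camera axes: x right, y down, z forward; pixel columns grow to the right and rows downward; lengths in m; the calibration is good to about 2 mm. A picture is of the moment at which its call begins: read the wrist's pose just before it.
- env.sign_off(): hands the job in; it is judged then, once.
The state is a dict: "time_s": time; "qpos": joint angles; "joint_velocities": joint speeds; "effort": joint torques, N m; "tool_pos": TCP position; "tool_rot": TCP orientation; "force": force on the tool from outside, world axes, zero at the start; "wrist_torque": the same for the moment, N m; "grip_width": finger opening in m; "grasp_force": force on a finger pad.
Only numpy, scipy, OpenCV 4.12 (cv2) and the standard library are available. Lean on these libraries where they do the work, as an engineer would, in place of code of your own. Each camera call takes 0.05 s, during which the arm holds its last target. There are 200 camera calls.

TASK

Line up the three amber jars on the orange shelf in order of height: the tallest is already on it, so set the middle-sized one right beside it, on the side away from the bar's hinge, and the shortest right beside that, all upright in one straight row along the shelf with less than a finger's width (under about 15 mm) between neighbours. Then swing the steel retaining bar down across the front of the row until it lies fully home in its catch. Set the glass jars down gently, do not drop or knock them over, and leave the dropper bottle, label roll and marker where they are.

Things in the scene. Friction and masses are not known exactly. Their poses are not given: they have to be found in the camera images.
- rack: low orange shelf fixed on the desk: board x -65 to +70, y -145 to +145 mm, top 30 mm above the desk. Origin on the desk under its middle; x to the rear, y along the row towards the bar's hinge. Rear rail at x +67 rises 12 mm above the board; ends open. The row runs along y at x about +10 mm, where the tall jar stands. Hinge post at the front, y +120, 79 mm high; the closed bar runs along x -50 mm
- jar_tall: amber glass jar, 44 mm in diameter and 110 mm high including its white screw lid, paper label; origin at the centre of its underside, z up. Already stands on the shelf near the hinge end (rack y about +40 to +65 mm)
- jar_mid: amber glass jar, 44 mm in diameter and 85 mm high including its white screw lid, paper label; origin at the centre of its underside, z up. Stands on the desk, to go second in the row
- jar_short: amber glass jar, 44 mm in diameter and 60 mm high including its white screw lid, paper label; origin at the centre of its underside, z up. Stands on the desk, to go third in the row, farthest from the hinge
- bar (a joint): angle of the steel retaining bar (6 mm thick along rack x, 10 mm high): 0 = level, home in the catch; grows as it swings up in the upright plane of the shelf's front; pi/2 = straight up; starts at 1.65 to 2.0, leaning away from the row. Stiff hinge: stays where left, about 1 N at the grip moves it. At angle q the grip is at hinge + 255 mm * (-cos q along rack y, sin q along z)
- bar_grip (a point): centre of the black disc on the bar's free end, 255 mm from the hinge: 28 mm in diameter, 16 mm thick along rack x, so fingers closing along rack x can pinch it from above while it turns between them. When home it is 65 mm above the desk, 30 mm beyond the catch
- bar_hinge (a point): the bar's hinge axis (along rack x), 65 mm above the desk, at rack x = -50, y = +120 mm
- catch (a point): middle of the forked catch in which the bar rests, at rack x = -50, y = -105 mm, 65 mm above the desk; white prongs, tops 84 mm above the desk
- dropper: bystander: white plastic dropper bottle, 30 mm in diameter, 75 mm high, loose; origin at the centre of its underside
- label_roll: bystander: roll of blank labels lying flat, 60 mm in diameter, 26 mm high, 24 mm hole, loose; origin at the centre of its underside
- marker: bystander: felt marker lying on the desk, 130 mm long, 18 mm thick, white with a black cap, loose; origin under its middle, x along it
Mind the look-alikes: they are no part of the job. Leave any purple look-alike of the jar_short alone. Leave any green look-alike of the jar_tall alone.

How it is judged:
By the outcome, as a careful person would: the job done as asked, in the order asked, and still so for the second after the job is handed in, with the robot touching nothing.
It also fails if it takes over 72 s, if anything falls off the work surface, if the arm or the gripper's body presses on something with over 40 N, if the wrist force passes 120 N, or if a joint passes its speed limit or range.

## Working session

There is one attempt and no reset: what is moved stays moved. The work goes in short steps, Python scripts to look and compute and a shell command to move; the robot and the scene stay as the last step left them, time stands still between calls to the robot, and variables do not carry over. Pictures are saved under pics/ and viewed, at most 10 in all, crops included, and the job is handed in when it is done.

```bash
ls; mkdir -p pics; python3 - <<'E'
from cell import env, read_camera
import cv2,numpy as np,pickle
o=env.get_obs();print({k:np.round(v,3) for k,v in o.items()})
d={}
for n in("top","side"):
    c=read_camera(n);d[n]=c;cv2.imwrite(f"pics/{n}0.png",c["color"][:,:,::-1]);print(n,c["mtx"],c["world_from_camera"])
pickle.dump(d,open("d0.pkl","wb"))
E
```

```text
pics
{'time_s': np.float64(0.0), 'qpos': array([69.791, 18.44 , -4.015, 83.174,  1.296, 78.543, -3.261]), 'joint_velocities': array([-0.055, -0.099, -0.036,  0.049,  0.034,  0.059, -0.026]), 'effort': array([ 0.0000e+00, -4.9128e+01, -4.0400e-01, -3.1252e+01, -6.4000e-02,
        4.4000e-02,  0.0000e+00]), 'tool_pos': array([ 0.233, -0.606,  0.238]), 'tool_rot': array([-1.79888e+02,  7.00000e-03,  2.10170e+01]), 'force': array([ 0.602, -0.025,  0.63 ]), 'wrist_torque': array([ 0.014, -0.022,  0.012]), 'grasp_force': np.float64(0.0), 'grip_width': np.float64(0.087)}
top [[592.217354     0.         315.13503165]
 [  0.         592.217354   238.61858074]
 [  0.           0.           1.        ]] [[ 0.02881777 -0.9827539   0.182659    0.32739644]
 [-0.99947302 -0.02559813  0.01996026 -0.00169761]
 [-0.01494029 -0.18313795 -0.98297369  1.33427154]
 [ 0.          0.          0.          1.        ]]
side [[481.05894245   0.         322.51652403]
 [  0.         481.05894245 241.19735727]
 [  0.           0.           1.        ]] [[ 0.98618502 -0.11060989  0.1233068   0.43157922]
 [-0.16457991 -0.73865286  0.65368601 -0.59557866]
 [ 0.01877678 -0.66494917 -0.74665255  0.75125597]
 [ 0.          0.          0.          1.        ]]
```

View pics/top0.png

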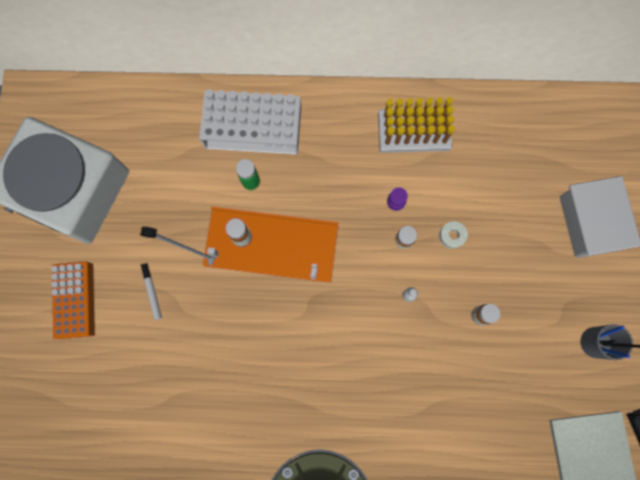

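View pics/side0.png

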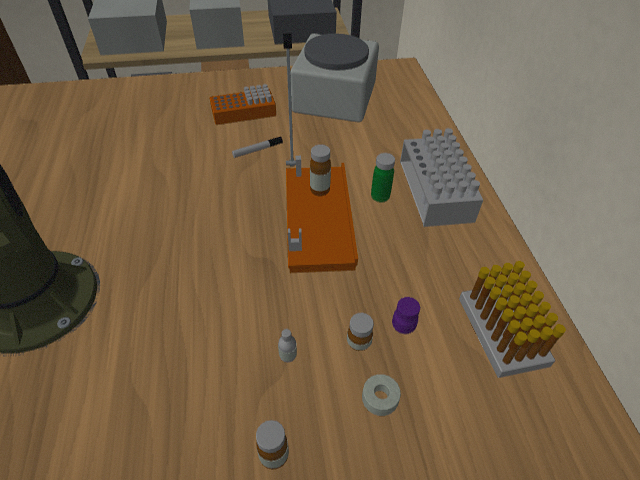

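Top view: orange shelf spans (205–337, 208–281), with the tall jar's lid at (236,228). The bar grip is at (148,232), the hinge at (211,255) and the catch at (314,271). White-lidded amber jars are at (407,236) and (487,314). The purple look-alike is at (397,199), the green one at (248,172), the dropper at (410,294), the roll at (454,235) and the marker at (151,291). The two white-lid amber jars are the job; heights will tell mid from short.

```bash
cat > h.py <<'E'
import numpy as np,cv2
def cloud(c,T=None):
    T=c["world_from_camera"] if T is None else T
    K=c["mtx"];z=c["range_z"].astype(float);v,u=np.mgrid[:480,:640]
    P=np.stack([(u-K[0,2])/K[0,0]*z,(v-K[1,2])/K[1,1]*z,z],-1)
    return P@T[:3,:3].T+T[:3,3]
def ray(c,u,v,h,T=None):
    T=c["world_from_camera"] if T is None else T
    d=T[:3,:3]@np.linalg.inv(c["mtx"])@[u,v,1];o=T[:3,3]
    return o+d*(h-o[2])/d[2]
def lid(c,u,v,r=18,T=None):
    """height and centre of the object top near pixel u,v: median z of the top layer, circle centre by ray"""
    P=cloud(c,T);sl=np.s_[max(v-r,0):v+r,max(u-r,0):u+r];Z=P[sl][...,2].copy();Z[c["range_z"][sl]==0]=0
    zt=np.percentile(Z[Z>.02],90) if (Z>.02).any() else 0
    m=(abs(Z-zt)<.008);ys,xs=np.nonzero(m);zt=np.median(Z[m])
    (cx,cy),rad=cv2.minEnclosingCircle(np.c_[xs,ys].astype(np.float32))
    p=ray(c,cx+u-min(r,u),cy+v-min(r,v),zt,T)
    return zt,p,P[sl][m].mean(0),m.sum(),np.ptp(P[sl][m],axis=0)
E
python3 - <<'E'
import pickle,cv2,numpy as np
from h import *
np.set_printoptions(precision=4,suppress=True)
d=pickle.load(open("d0.pkl","rb"));c=d["top"]
for n,u,v in[("tall",236,228),("A",407,236),("B",487,314),("dropper",410,294),("roll",454,235),("purple",397,199),("green",247,170),("grip",148,232)]:
    print(n,*lid(c,u,v,14))
for n,u,v in[("A",360,323),("B",271,432),("tall",320,153),("grip",288,41)]:
    print("side",n,*lid(d["side"],u,v,16))
for k,h in(("top",.03),):
    c=d[k];hsv=cv2.cvtColor(c["color"],cv2.COLOR_RGB2HSV)
    m=cv2.inRange(hsv,(5,200,120),(14,255,255));n,L,s,ce=cv2.connectedComponentsWithStats(m)
    i=1+np.argmax(s[1:,4]);print(s[i]);P=cloud(c);mm=(L==i)&(abs(P[...,2]-.03)<.006)
    print("board z",np.median(P[...,2][L==i]))
    Q=P[mm][:,:2].astype(np.float32);r=cv2.minAreaRect(Q);print(r,cv2.boxPoints(r))
    ys,xs=np.nonzero(L==i);b=cv2.boxPoints(cv2.minAreaRect(np.c_[xs,ys].astype(np.float32)));print(b,[ray(c,*p,.03) for p in b])
t=cv2.resize(d["top"]["color"][180:340,380:520],(560,640))[:600]
s=cv2.resize(d["side"]["color"][280:480,230:430],(600,600))
cv2.imwrite("pics/crop.png",s[:,:,::-1])
E
```

```text
tall 0.1385209718623841 [0.568  0.1875 0.1385] [0.5682 0.1875 0.1384] 291 [0.0381 0.0396 0.0156]
A 0.058646462356954476 [ 0.5789 -0.1777  0.0586] [ 0.579  -0.1779  0.0585] 255 [0.0387 0.0378 0.0123]
B 0.0832040866367143 [ 0.4111 -0.3472  0.0832] [ 0.4114 -0.3475  0.0832] 287 [0.038  0.0403 0.0124]
dropper 0.07454381154716216 [ 0.4516 -0.1866  0.0745] [ 0.4517 -0.1869  0.0738] 45 [0.0134 0.0145 0.0106]
roll 0.024529719374595915 [ 0.5901 -0.2864  0.0245] [ 0.5902 -0.2864  0.0247] 446 [0.0595 0.0587 0.0113]
purple 0.05831918047157747 [ 0.6664 -0.1584  0.0583] [ 0.6667 -0.1582  0.0585] 246 [0.0409 0.0381 0.0121]
green 0.1083570220968868 [0.7065 0.1785 0.1084] [0.7069 0.1787 0.1083] 266 [0.0399 0.0396 0.0142]
grip 0.3218740361179462 [0.5202 0.312  0.3219] [0.5216 0.3128 0.3217] 127 [0.0173 0.0279 0.0114]
side A 0.059558165655936024 [ 0.5792 -0.1827  0.0596] [ 0.5794 -0.1817  0.0593] 418 [0.0394 0.0388 0.0107]
side B 0.08461228724788727 [ 0.412  -0.3501  0.0846] [ 0.4127 -0.3496  0.0846] 665 [0.039  0.0376 0.0095]
side tall 0.13918715200207327 [0.5677 0.1815 0.1392] [0.5684 0.1832 0.1388] 228 [0.0382 0.0435 0.01  ]
side grip 0.32156423909366705 [0.521  0.3038 0.3216] [0.5213 0.3056 0.3211] 76 [0.0175 0.02   0.01  ]
[ 207  208  130   73 6325]
board z 0.028642521147319577
((0.5551327466964722, 0.12505242228507996), (0.28461357951164246, 0.1328638643026352), 84.08362579345703) [[ 0.4744 -0.0096]
 [ 0.6065 -0.0233]
 [ 0.6359  0.2598]
 [ 0.5037  0.2734]]
[[204.0246 264.9914]
 [211.612  206.3616]
 [337.064  222.5965]
 [329.4766 281.2264]] [array([0.5036, 0.2706, 0.03  ]), array([0.6381, 0.2618, 0.03  ]), array([ 0.6077, -0.0235,  0.03  ]), array([ 0.4748, -0.0097,  0.03  ])]
```

View pics/crop.png

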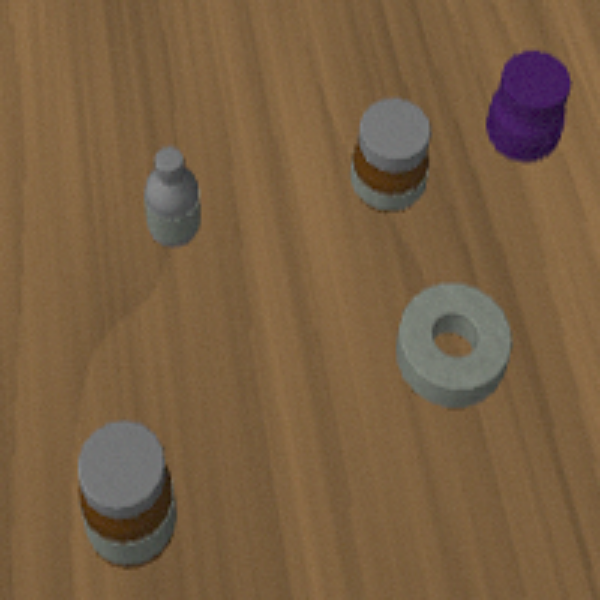

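B at top (487,314) is 84 mm high, so it is the mid jar. A at (407,236) is 59 mm, so it is the short jar. Purple (397,199) is left alone. The crop confirms this: A is at (393,150) and B at (125,490), both amber with white lids. The tool first turns to yaw ≈84° so that tool x = rack y and tool y = rack x.

```bash
python3 -m jog '[[0.8,0,0,0,-0.14],[0.8,0,0,0,-0.14],[0.8,0,0,0,-0.14],[0.8,0,0,0,-0.14],[0.8,0,0,0,-0.14],[0.8,0,0,0,-0.14],[0.8,0,0,0,-0.14],[0.8,0,0,0,-0.14],[0.8,0,0,0,-0.14],[0.8,0,0,0,-0.14]]' 10
python3 -m jog '[[0.8,1,0.55,0,0],[0.8,1,0.55,0,0],[0.8,1,0.55,0,0],[0.8,1,0.55,0,0],[0.8,1,0.55,0,0],[0.8,1,0.55,0,0],[0.8,1,0.55,0,0],[0.8,1,0.55,0,0],[0.8,1,0.55,0,0],[0.8,1,0.55,0,0],[0.8,0.5,0.5,0,0],[0.8,0,0,0,0]]'
python3 - <<'E'
from cell import env, read_camera
import numpy as np,cv2,pickle
from scipy.spatial.transform import Rotation as R
o=env.get_obs();c=read_camera("wrist");pickle.dump((o,c),open("w1.pkl","wb"))
print(c["T_tool_cam"],c["mtx"]);print(o["tool_pos"],o["tool_rot"],o["time_s"],o["grip_width"])
cv2.imwrite("pics/w1.png",c["color"][:,:,::-1])
E
```

```text
time_s: 0.93
tool_pos: [0.2329, -0.6065, 0.2389]
tool_rot: [-180.0, -0.1, 84.3]
force: [0.0, -0.1, -0.4]
grip_width: 0.0696
grasp_force: 0.0
time_s: 1.93
tool_pos: [0.3773, -0.4071, 0.2395]
tool_rot: [179.9, -0.1, 84.4]
force: [1.2, -0.0, -0.5]
grip_width: 0.0699
grasp_force: 0.0
[[-2.78141695e-04 -9.69823609e-01 -2.43807485e-01  6.65513003e-02]
 [ 9.99999565e-01 -5.25719829e-05 -9.31702422e-04 -7.44621323e-05]
 [ 8.90769563e-04 -2.43807638e-01  9.69823202e-01 -1.45173867e-01]
 [ 0.00000000e+00  0.00000000e+00  0.00000000e+00  1.00000000e+00]] [[398.53740885   0.         316.10467169]
 [  0.         398.53740885 239.90742492]
 [  0.           0.           1.        ]]
[ 0.37726204 -0.40705942  0.23946166] [ 1.79939843e+02 -8.23734936e-02  8.43600491e+01] 1.9333 0.06989450184428307
```

View pics/w1.png

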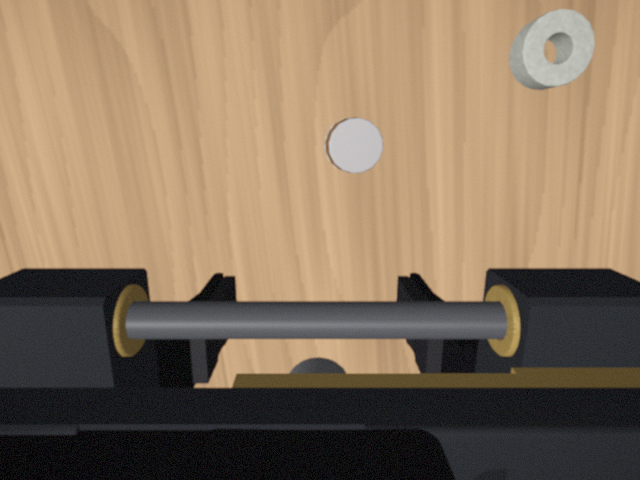

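The wrist view shows the mid jar's lid at (355,145) and the label roll at (552,48). Next I measure the lid in tool axes.

```bash
cat >> h.py <<'E'
from scipy.spatial.transform import Rotation as R
np.set_printoptions(precision=4,suppress=True)
def toolT(o):
    T=np.eye(4);T[:3,:3]=R.from_euler("xyz",o["tool_rot"],degrees=True).as_matrix();T[:3,3]=o["tool_pos"];return T
def intool(o,p): return (np.linalg.inv(toolT(o))@[*p,1])[:3]
# rack frame (estimate)
PSI=np.radians(-5.9);RO=np.array([.5526,.1253])
def rack(p):
    c,s=np.cos(PSI),np.sin(PSI);d=np.asarray(p[:2])-RO;return np.array([c*d[0]+s*d[1],-s*d[0]+c*d[1]])
E
python3 - <<'E'
import pickle
from h import *
o,c=pickle.load(open("w1.pkl","rb"));T=toolT(o)@c["T_tool_cam"]
zt,p,pm,n,e=lid(c,355,145,45,T);print(zt,p,pm,n,e,"tool",intool(o,p),intool(o,pm),"rack",rack(o["tool_pos"]))
E
```

```text
0.0849067786407573 [ 0.4124 -0.3468  0.0849] [ 0.4123 -0.347   0.0849] 2331 [0.039  0.0392 0.0072] tool [0.0631 0.0288 0.1547] [0.063  0.0288 0.1547] rack [-0.1197 -0.5476]
```

```bash
python3 -m jog '[[0.8,0.8,0.36,0,0],[0.8,0.8,0.36,0,0],[0.8,0.8,0.36,0.5,0],[0.8,0.75,0.36,1,0],[0.8,0,0,1,0],[0.8,0,0,1,0],[0.8,0,0,1,0],[0.8,0,0,1,0],[0.8,0,0,0,0]]'
python3 - <<'E'
from cell import env
from h import *
o=env.get_obs();print(intool(o,[.4124,-.3468,.0849]))
E
```

```text
time_s: 2.73
tool_pos: [0.4058, -0.3506, 0.1252]
tool_rot: [-179.6, -0.2, 83.9]
force: [-1.6, 0.1, -0.0]
grip_width: 0.0696
grasp_force: 0.0
[0.0043 0.0064 0.0403]
```

```bash
python3 -m jog '[[0.8,0.2,0.3,1,0],[0.8,0,0,1,0],[0.8,0,0,1,0],[0.8,0,0,0,0],[0.8,0,0,0,0]]'
python3 - <<'E'
from cell import env
from h import *
o=env.get_obs();print(intool(o,[.4124,-.3468,.0849]))
E
```

```text
time_s: 3.15
tool_pos: [0.415, -0.3481, 0.0696]
tool_rot: [-179.9, -0.0, 83.9]
force: [-0.6, 0.6, 0.2]
grip_width: 0.0696
grasp_force: 0.0
[ 0.0011 -0.0027 -0.0153]
```

```bash
python3 -m jog '[[0.8,0.05,-0.12,0.25,0],[0.8,0,0,0,0],[0.45,0,0,0,0],[0.45,0,0,0,0],[0.45,0,0,0,0],[0.45,0,0,0,0],[0.45,0,0,0,0],[0.45,0,0,0,0]]' 15
```

```text
time_s: 3.82
tool_pos: [0.4136, -0.3463, 0.0648]
tool_rot: [-180.0, 0.0, 84.0]
force: [0.0, -0.6, 0.9]
grip_width: 0.0425
grasp_force: 15.0
```

```bash
python3 -m jog '[[0.35,0,0,-0.3,0],[0.35,0,0,-0.6,0],[0.35,0,0,-1,0],[0.35,0,0,-1,0],[0.35,0,0,-1,0],[0.35,0,0,-1,0],[0.35,0.5,0.2,-1,0],[0.35,1,0.3,-1,0],[0.35,1,0.3,0,0],[0.35,1,0.3,0,0],[0.35,1,0.3,0,0],[0.35,1,0.3,0,0]]'
python3 -m jog '[[0.35,1,0.3,0,0],[0.35,1,0.3,0,0],[0.35,1,0.3,0,0],[0.35,1,0.3,0,0],[0.35,1,0.3,0,0],[0.35,1,0.3,0,0],[0.35,1,0.3,0,0],[0.35,1,0.2,0,0],[0.35,1,0,0,0],[0.35,1,0,0,0],[0.35,0.5,0,0,0],[0.35,0,0,0,0]]'
python3 - <<'E'
from cell import env, read_camera
import pickle
from h import *
o=env.get_obs();c=read_camera("wrist");pickle.dump((o,c),open("w2.pkl","wb"))
print(o["tool_pos"],o["tool_rot"],o["force"],rack(o["tool_pos"]))
cv2.imwrite("pics/w2.png",c["color"][:,:,::-1])
E
```

```text
time_s: 4.82
tool_pos: [0.4594, -0.2393, 0.2038]
tool_rot: [179.9, 0.0, 84.0]
force: [0.3, -0.6, -1.2]
grip_width: 0.0432
grasp_force: 15.0
time_s: 5.82
tool_pos: [0.5268, -0.0331, 0.2034]
tool_rot: [179.9, -0.0, 84.3]
force: [-0.2, -0.7, -1.3]
grip_width: 0.043
grasp_force: 15.0
[ 0.5268 -0.0331  0.2034] [179.9458  -0.0427  84.2914] [-0.1681 -0.6929 -1.275 ] [-0.0094 -0.1603]
```

View pics/w2.png

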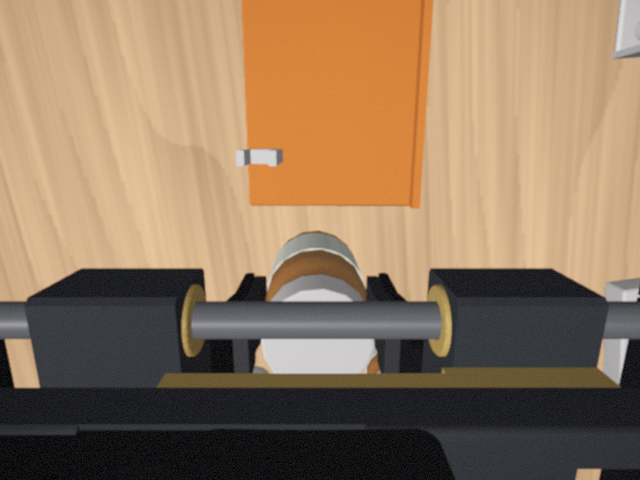

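The wrist view shows the held jar upright between the fingers. The board's near edge is at row 206, its front edge at column ~247 and the rear rail at ~420. The catch is at (262,157). Next I refine the rack frame from these edges.

```bash
python3 - <<'E'
import pickle
from h import *
o,c=pickle.load(open("w2.pkl","rb"));T=toolT(o)@c["T_tool_cam"]
hsv=cv2.cvtColor(c["color"],cv2.COLOR_RGB2HSV);m=cv2.inRange(hsv,(4,200,120),(16,255,255));m[215:]=0
P=[]
for v in list(range(5,140,5))+list(range(170,200,5)):
    u=np.nonzero(m[v])[0].min();P.append(ray(c,u,v,.03,T)[:2])
P=np.array(P);vx,vy,x0,y0=cv2.fitLine(P.astype(np.float32),2,0,.01,.01).ravel()
if vy<0:vx,vy=-vx,-vy
print("front edge psi",np.degrees(np.arctan2(-vx,vy)))
ps=np.arctan2(-vx,vy);X=np.array([np.cos(ps),np.sin(ps)]);Y=np.array([-X[1],X[0]])
E=np.array([ray(c,u,np.nonzero(m[:,u])[0].max(),.03,T)[:2] for u in range(265,400,5)])
print("near edge spread",np.ptp(E@Y),"psi from near edge",np.degrees(np.arctan(np.polyfit(E[:,0],E[:,1],1)[0])))
O=X*((P@X).mean()+.065)+Y*((E@Y).mean()+.145);print("rack origin",O,"psi",np.degrees(ps))
w=cv2.inRange(c["color"],(170,170,170),(255,255,255));w[:140]=0;w[172:]=0;w[:,:225]=0;w[:,300:]=0
ys,xs=np.nonzero(w);q=ray(c,(xs.min()+xs.max())/2,(ys.min()+ys.max())/2,.08,T)[:2]-O;print("catch rack",q@X,q@Y)
C=cloud(c,T);b=C[60:140,260:400];print("board z",np.median(b[...,2]))
q=o["tool_pos"][:2]-O;print("tool in rack",q@X,q@Y)
t=np.array([.568,.185])-O;print("tall",t@X,t@Y)
E
```

```text
Traceback (most recent call last):
ValueError: zero-size array to reduction operation minimum which has no identity
```

```bash
cat > rk.py <<'E'
import pickle
from h import *
o,c=pickle.load(open("w2.pkl","rb"));T=toolT(o)@c["T_tool_cam"]
hsv=cv2.cvtColor(c["color"],cv2.COLOR_RGB2HSV);print(hsv[100,330],hsv[100,100])
m=cv2.inRange(hsv,(4,170,120),(20,255,255));m[215:]=0
m=cv2.morphologyEx(m,cv2.MORPH_OPEN,np.ones((3,3)))
P=[]
for v in list(range(5,140,5))+list(range(170,200,5)):
    u=np.nonzero(m[v])[0].min();P.append(ray(c,u,v,.03,T)[:2])
P=np.array(P);vx,vy,x0,y0=cv2.fitLine(P.astype(np.float32),2,0,.01,.01).ravel()
if vy<0:vx,vy=-vx,-vy
print("front edge psi",np.degrees(np.arctan2(-vx,vy)))
ps=np.arctan2(-vx,vy);X=np.array([np.cos(ps),np.sin(ps)]);Y=np.array([-X[1],X[0]])
E=np.array([ray(c,u,np.nonzero(m[:,u])[0].max(),.03,T)[:2] for u in range(265,400,5)])
print("near edge spread",np.ptp(E@Y),"psi from near edge",np.degrees(np.arctan(np.polyfit(E[:,0],E[:,1],1)[0])))
O=X*((P@X).mean()+.065)+Y*((E@Y).mean()+.145);print("rack origin",O,"psi",np.degrees(ps))
w=cv2.inRange(c["color"],(170,170,170),(255,255,255));w[:140]=0;w[172:]=0;w[:,:225]=0;w[:,300:]=0
ys,xs=np.nonzero(w);q=ray(c,(xs.min()+xs.max())/2,(ys.min()+ys.max())/2,.08,T)[:2]-O;print("catch rack",q@X,q@Y)
C=cloud(c,T);b=C[60:140,300:400];print("board z",np.median(b[...,2]))
q=o["tool_pos"][:2]-O;print("tool in rack",q@X,q@Y)
t=np.array([.568,.185])-O;print("tall",t@X,t@Y)
E
python3 rk.py
```

```text
[ 14 175 220] [ 16  87 214]
front edge psi -5.692721
near edge spread 0.0008710498771892852 psi from near edge -6.119207805912037
rack origin [0.5549 0.1265] psi -5.692721
catch rack -0.05198766208962566 -0.10636321775981669
board z 0.02992823026677982
tool in rack -0.012094338749578857 -0.16163424192179962
tall 0.00725773751452619 0.05951846823853139
```

```bash
python3 -m jog '[[0.35,1,0.2,0,0],[0.35,1,0.2,0,0],[0.35,1,0.2,0,0],[0.35,1,0.2,0,0],[0.35,0.5,0.2,0,0],[0.35,0,0,0,0],[0.35,0,0,0,0]]'
sed -i 's/RO=.*/RO=np.array([.5549,.1265])/' h.py
python3 - <<'E'
from cell import env, read_camera
import pickle
from h import *
o=env.get_obs();c=read_camera("wrist");pickle.dump((o,c),open("w3.pkl","wb"))
print(o["tool_pos"],o["tool_rot"],rack(o["tool_pos"]))
T=toolT(o)@c["T_tool_cam"];P=cloud(c,T)
m=(abs(P[...,2]-.138)<.008)&(c["range_z"]>0);m[240:]=0
n,L,s,ce=cv2.connectedComponentsWithStats(m.astype(np.uint8))
for i in range(1,n):
    if s[i,4]>300:
        Q=P[L==i];z=np.median(Q[:,2]);(a,b),r=cv2.minEnclosingCircle(np.argwhere(L==i)[:,::-1].astype(np.float32));p=ray(c,a,b,z,T);print(s[i],ce[i],z,p,rack(p),"mean",rack(Q.mean(0)),"tool",intool(o,p))
cv2.imwrite("pics/w3.png",c["color"][:,:,::-1])
E
```

```text
time_s: 6.45
tool_pos: [0.5559, 0.0497, 0.2024]
tool_rot: [-180.0, 0.1, 84.0]
force: [-0.4, -0.9, -0.9]
grip_width: 0.0425
grasp_force: 15.0
[0.5559 0.0497 0.2024] [-179.9697    0.0603   83.9822] [ 0.0089 -0.0763]
[ 278    0   75   29 1570] [314.658   11.3567] 0.13961141832821775 [0.5687 0.1784 0.1396] [0.0084 0.053 ] mean [0.0082 0.0489] tool [ 0.1294 -0.0008  0.0626]
```

```bash
python3 -m jog '[[0.35,0.75,0,0,0],[0.35,0.75,0,0,0],[0.35,0,0,0,0],[0.35,0,0,0,0]]'
cat > tl.py <<'E'
from cell import env, read_camera
import pickle
from h import *
o=env.get_obs();c=read_camera("wrist");pickle.dump((o,c),open("w3.pkl","wb"))
print(o["tool_pos"],o["tool_rot"],rack(o["tool_pos"]))
T=toolT(o)@c["T_tool_cam"];P=cloud(c,T)
m=(abs(P[...,2]-.138)<.008)&(c["range_z"]>0);m[240:]=0
n,L,s,ce=cv2.connectedComponentsWithStats(m.astype(np.uint8))
for i in range(1,n):
    if s[i,4]>300:
        Q=P[L==i];z=np.median(Q[:,2]);(a,b),r=cv2.minEnclosingCircle(np.argwhere(L==i)[:,::-1].astype(np.float32));p=ray(c,a,b,z,T);print(s[i],ce[i],z,p,rack(p),"mean",rack(Q.mean(0)),"tool",intool(o,p))
E
python3 tl.py
```

```text
time_s: 6.83
tool_pos: [0.5588, 0.0797, 0.2025]
tool_rot: [-180.0, 0.1, 84.0]
force: [0.1, -0.1, -1.6]
grip_width: 0.0431
grasp_force: 15.0
[0.5588 0.0797 0.2025] [-179.9881    0.0684   84.0047] [ 0.0087 -0.0461]
[ 275    2   82   92 5834] [315.242   47.0197] 0.1399017008671679 [0.5697 0.1886 0.1399] [0.0083 0.0633] mean [0.0082 0.0633] tool [ 0.1094 -0.0005  0.0624]
```

```bash
python3 - <<'E'
import pickle
from h import *
o,c=pickle.load(open("w3.pkl","rb"));T=toolT(o)@c["T_tool_cam"];P=cloud(c,T)
m=(abs(P[...,2]-.14)<.0025)&(c["range_z"]>0);m[240:]=0;m=cv2.morphologyEx(m.astype(np.uint8),cv2.MORPH_OPEN,np.ones((5,5)))
n,L,s,ce=cv2.connectedComponentsWithStats(m);i=1+np.argmax(s[1:,4]);Q=P[L==i];print(s[i],np.ptp(Q,axis=0),intool(o,[*((Q.max(0)+Q.min(0))/2)[:2],.14]),intool(o,Q.mean(0)),rack(Q.mean(0)))
# held jar: near side of its lid/body
print(o["grip_width"])
E
```

```text
[ 275    2   82   90 5689] [0.0396 0.0396 0.0048] [ 0.1096 -0.0006  0.0624] [ 0.1097 -0.0007  0.0624] [0.0081 0.0636]
0.04314527760943965
```

```bash
python3 -m jog '[[0.35,0.8,0,0,0],[0.35,0.8,0,0,0],[0.35,0.8,0,0.4,0],[0.35,0.6,0,0.8,0],[0.35,0,0,1,0],[0.35,0,0,1,0],[0.35,0,0,0.9,0],[0.35,0,0,0,0],[0.35,0,0,0,0]]'
python3 - <<'E'
from cell import env
from h import *
o=env.get_obs();print(o["tool_pos"],rack(o["tool_pos"]),"tall in tool",intool(o,[.5700,.1889,.14]),o["force"])
E
```

```text
time_s: 7.63
tool_pos: [0.5648, 0.1386, 0.1198]
tool_rot: [-179.9, 0.1, 83.9]
force: [-0.4, 0.4, -1.2]
grip_width: 0.0428
grasp_force: 15.0
[0.5648 0.1386 0.1198] [0.0086 0.0131] tall in tool [ 0.0505 -0.0002 -0.0203] [-0.3621  0.393  -1.206 ]
```

```bash
python3 -m jog '[[0.35,0,0,0.5,0],[0.35,0,0,0.3,0],[0.35,0,0,0.15,0],[0.35,0,0,0.1,0],[0.35,0,0,0.05,0],[0.35,0,0,0.05,0],[0.35,0,0,0.05,0],[0.35,0,0,0,0],[0.35,0,0,0,0]]'
```

```text
time_s: 8.38
tool_pos: [0.5653, 0.1407, 0.0966]
tool_rot: [180.0, 0.0, 84.0]
force: [-0.6, -0.2, -1.0]
grip_width: 0.0428
grasp_force: 15.0
```

```bash
python3 -m jog '[[0.35,-0.05,0,0.05,0],[0.35,0,0,0,0],[0.35,0,0,0.04,0],[0.35,0,0,0,0],[0.35,0,0,0,0]]'; python3 -m jog '[[0.35,0,0,0.04,0],[0.35,0,0,0,0],[0.35,0,0,0,0]]'
```

```text
time_s: 8.8
tool_pos: [0.5652, 0.1397, 0.0948]
tool_rot: [180.0, 0.0, 84.0]
force: [-0.7, -0.0, -0.4]
grip_width: 0.0429
grasp_force: 15.0
time_s: 9.05
tool_pos: [0.5653, 0.1399, 0.0947]
tool_rot: [180.0, 0.0, 84.0]
force: [-2.5, -0.7, 6.1]
grip_width: 0.0431
grasp_force: 15.0
```

```bash
python3 -m jog '[[0.53,0,0,0,0],[0.55,0,0,0,0],[0.6,0,0,0,0],[0.68,0,0,0,0],[0.7,0,0,0,0]]'; python3 -m jog '[[0.7,0,0,-0.3,0],[0.7,0,0,-0.7,0],[0.7,0,0,-1,0],[0.7,0,0,-1,0],[0.7,0,0,-1,0],[0.7,0,0,-1,0],[0.7,-0.5,0,0,0],[0.7,-1,0,0,0],[0.7,-1,0,0,0],[0.7,0,0,0,0],[0.7,0,0,0,0]]'
sed -i 's/abs(P\[...,2\]-.138)<.008/abs(P[...,2]-H)<.003/; s/^import pickle/import pickle,sys\nH=float(sys.argv[1])/' tl.py; python3 tl.py .115; python3 tl.py .14
```

```text
time_s: 9.47
tool_pos: [0.5651, 0.1396, 0.0937]
tool_rot: [-180.0, 0.0, 84.0]
force: [-0.3, 0.3, -0.0]
grip_width: 0.0573
grasp_force: 0.0
time_s: 10.38
tool_pos: [0.56, 0.0882, 0.1943]
tool_rot: [180.0, 0.0, 83.8]
force: [0.4, -0.3, -0.9]
grip_width: 0.0609
grasp_force: 0.0
[0.56   0.0882 0.1943] [179.9696   0.0396  83.842 ] [ 0.0091 -0.0376]
[ 279  133   71   72 3968] [314.2818 168.4126] 0.11491920338672487 [0.5643 0.139  0.1149] [0.0081 0.0134] mean [0.008  0.0133] tool [ 0.0511 -0.0012  0.0793]
[0.5599 0.0897 0.1943] [179.9746  -0.0154  83.9586] [ 0.0088 -0.036 ]
[ 273   21   85   91 6000] [314.7915  66.0488] 0.13993253122161153 [0.5697 0.1891 0.1399] [0.0083 0.0638] mean [0.0082 0.0636] tool [ 0.0998 -0.0008  0.0544]
```

Mid is at rack (8, 13) mm and tall at (8, 64), so the gap is ≈6 mm. Now for the short jar.

```bash
python3 -m jog '[[0.75,-1,0.15,0,0],[0.75,-1,0.15,0,0],[0.75,-1,0.15,0,0],[0.75,-1,0.15,0,0],[0.75,-1,0.15,0,0],[0.75,-1,0.15,0,0],[0.75,-1,0.15,0,0],[0.75,-1,0.15,0,0],[0.75,-1,0.15,0,0],[0.75,-1,0.15,0,0],[0.75,-1,0.15,0,0],[0.75,-1,0.15,0,0]]'; python3 -m jog '[[0.75,-1,0.15,0,0],[0.75,-1,0.15,0,0],[0.75,-1,0.15,0,0],[0.75,-1,0.15,0,0],[0.75,0,0,0,0],[0.75,0,0,0,0]]'; python3 tl.py .06
```

```text
time_s: 11.48
tool_pos: [0.5712, -0.1518, 0.194]
tool_rot: [180.0, -0.0, 84.2]
force: [0.1, 0.1, 0.2]
grip_width: 0.0654
grasp_force: 0.0
time_s: 11.98
tool_pos: [0.5745, -0.2333, 0.1936]
tool_rot: [-180.0, -0.1, 84.0]
force: [0.2, 0.8, -0.0]
grip_width: 0.0655
grasp_force: 0.0
[ 0.5745 -0.2333  0.1936] [-179.9863   -0.0602   83.9717] [ 0.0565 -0.3558]
[ 413   81   61   62 2875] [443.0341 111.5798] 0.05983423929196996 [ 0.6674 -0.1579  0.0598] [ 0.1411 -0.2713] mean [ 0.1411 -0.2712] tool [0.0846 0.0845 0.1338]
[ 288  127   58   58 2625] [316.5954 155.461 ] 0.05991710434081143 [ 0.5802 -0.1773  0.0599] [ 0.0564 -0.2996] mean [ 0.0566 -0.2997] tool [ 0.0561 -0.0002  0.1337]
```

The short jar is at (317,155) in the wrist view, matching A. The one at (443,112) is the purple look-alike.

```bash
python3 -m jog '[[0.75,0.8,0,0,0],[0.75,0.8,0,0.5,0],[0.75,0.8,0,1,0],[0.75,0.4,0,1,0],[0.75,0,0,1,0],[0.75,0,0,1,0],[0.75,0,0,1,0],[0.75,0,0,0.7,0],[0.75,0,0,0,0],[0.75,0,0,0,0]]'
python3 - <<'E'
from cell import env
from h import *
o=env.get_obs();print(o["tool_pos"],intool(o,[.5802,-.1773,.06]))
E
```

```text
time_s: 12.87
tool_pos: [0.5801, -0.1757, 0.0698]
tool_rot: [-179.9, -0.1, 84.1]
force: [0.8, 0.2, -0.3]
grip_width: 0.0649
grasp_force: 0.0
[ 0.5801 -0.1757  0.0698] [-0.0016  0.0003  0.0098]
```

```bash
python3 -m jog '[[0.75,-0.08,0,0.8,0],[0.75,0,0,0.7,0],[0.75,0,0,0,0],[0.75,0,0,0,0],[0.4,0,0,0,0],[0.4,0,0,0,0],[0.4,0,0,0,0],[0.4,0,0,0,0],[0.4,0,0,0,0],[0.4,0,0,0,0]]'
python3 - <<'E'
from cell import env
from h import *
o=env.get_obs();print(o["tool_pos"],intool(o,[.5802,-.1773,.06]))
E
```

```text
time_s: 13.7
tool_pos: [0.5803, -0.1793, 0.0405]
tool_rot: [180.0, 0.0, 84.0]
force: [-1.1, -0.3, 2.1]
grip_width: 0.0428
grasp_force: 15.0
[ 0.5803 -0.1793  0.0405] [ 0.002  -0.0003 -0.0195]
```

```bash
python3 -m jog '[[0.35,0,0,-0.3,0],[0.35,0,0,-0.7,0],[0.35,0,0,-1,0],[0.35,0,0,-1,0],[0.35,0,0,-1,0],[0.35,0,0,-1,0],[0.35,0,0,-1,0],[0.35,0,0,0,0]]'; python3 -m jog '[[0.35,1,-0.2,0,0],[0.35,1,-0.2,0,0],[0.35,1,-0.2,0,0],[0.35,1,-0.2,0,0],[0.35,1,-0.2,0,0],[0.35,1,-0.2,0,0],[0.35,1,-0.2,0,0],[0.35,1,-0.2,0,0],[0.35,1,-0.2,0,0],[0.35,1,-0.2,0,0],[0.35,0,0,0,0],[0.35,0,0,0,0]]'
python3 tl.py .115
```

```text
time_s: 14.37
tool_pos: [0.5827, -0.1795, 0.1656]
tool_rot: [179.5, 0.1, 84.0]
force: [1.0, -0.2, -0.0]
grip_width: 0.043
grasp_force: 15.0
time_s: 15.37
tool_pos: [0.5605, 0.0253, 0.1599]
tool_rot: [-180.0, 0.0, 84.2]
force: [-0.9, -1.7, -2.1]
grip_width: 0.0429
grasp_force: 15.0
[0.5605 0.0253 0.1599] [-179.9832    0.0095   84.2031] [ 0.016  -0.1001]
[ 254    0   91   80 6042] [298.9411  35.6774] 0.11493745725746718 [0.5641 0.1377 0.1149] [0.008  0.0121] mean [0.0081 0.0103] tool [ 0.1122 -0.0078  0.0449]
```

```bash
python3 -m jog '[[0.35,0.8,-0.2,0,0],[0.35,0.8,-0.2,0,0],[0.35,0.8,0,0,0],[0.35,0.65,0,0.5,0],[0.35,0,0,0.9,0],[0.35,0,0,0.9,0],[0.35,0,0,0.9,0],[0.35,0,0,0,0],[0.35,0,0,0,0]]'
python3 - <<'E'
from cell import env
from h import *
o=env.get_obs();print(o["tool_pos"],rack(o["tool_pos"]),"want y -.0387, x .008")
E
```

```text
time_s: 16.17
tool_pos: [0.5589, 0.0838, 0.0951]
tool_rot: [-179.9, 0.0, 83.9]
force: [0.5, 0.0, -0.7]
grip_width: 0.0432
grasp_force: 15.0
[0.5589 0.0838 0.0951] [ 0.0083 -0.0421] want y -.0387, x .008
```

```bash
python3 -m jog '[[0.35,0.07,0,0.5,0],[0.35,0,0,0.3,0],[0.35,0,0,0.15,0],[0.35,0,0,0.1,0],[0.35,0,0,0.05,0],[0.35,0,0,0.05,0],[0.35,0,0,0,0],[0.35,0,0,0,0]]'
python3 - <<'E'
from cell import env
from h import *
o=env.get_obs();print(o["tool_pos"],rack(o["tool_pos"]),"want y -.0387, x .008")
E
```

```text
time_s: 16.83
tool_pos: [0.5597, 0.0868, 0.0731]
tool_rot: [180.0, 0.0, 84.0]
force: [0.3, -0.6, -1.6]
grip_width: 0.0432
grasp_force: 15.0
[0.5597 0.0868 0.0731] [ 0.0089 -0.039 ] want y -.0387, x .008
```

```bash
python3 -m jog '[[0.35,0,0,0.05,0],[0.35,0,0,0,0],[0.35,0,0,0.05,0],[0.35,0,0,0,0],[0.35,0,0,0,0]]'; python3 -m jog '[[0.35,0,0,0.04,0],[0.35,0,0,0,0],[0.35,0,0,0,0]]'
```

```text
time_s: 17.25
tool_pos: [0.5595, 0.0867, 0.0709]
tool_rot: [-180.0, 0.0, 84.0]
force: [-0.3, -1.1, -1.4]
grip_width: 0.0433
grasp_force: 15.0
time_s: 17.5
tool_pos: [0.5597, 0.0868, 0.0705]
tool_rot: [180.0, 0.0, 84.0]
force: [-0.4, -0.3, 2.6]
grip_width: 0.0428
grasp_force: 15.0
```

```bash
python3 -m jog '[[0.53,0,0,0.02,0],[0.55,0,0,0,0],[0.6,0,0,0,0],[0.68,0,0,0,0],[0.7,0,0,0,0]]'; python3 -m jog '[[0.7,0,0,-0.3,0],[0.7,0,0,-0.7,0],[0.7,0,0,-1,0],[0.7,0,0,-1,0],[0.7,0,0,-1,0],[0.7,0,0,-1,0],[0.7,-0.5,0,-1,0],[0.7,-1,0,-1,0],[0.7,-0.5,0,0,0],[0.7,0,0,0,0],[0.7,0,0,0,0]]'
python3 tl.py .09; python3 tl.py .115;  python3 tl.py .14
```

```text
time_s: 17.92
tool_pos: [0.5595, 0.0867, 0.0696]
tool_rot: [-180.0, 0.0, 84.0]
force: [-0.1, 0.2, -0.4]
grip_width: 0.0574
grasp_force: 0.0
time_s: 18.83
tool_pos: [0.5552, 0.0466, 0.2098]
tool_rot: [180.0, 0.0, 83.9]
force: [0.1, 0.4, -0.4]
grip_width: 0.0606
grasp_force: 0.0
[0.5552 0.0466 0.2098] [179.9966   0.0082  83.9311] [ 0.0085 -0.0794]
[ 287  148   60   60 2809] [316.68   177.3097] 0.08987197798928037 [0.5597 0.0888 0.0899] [ 0.0087 -0.0371] mean [ 0.0087 -0.0371] tool [0.0424 0.0001 0.1199]
[0.5549 0.0475 0.2093] [-179.9432   -0.0192   84.0213] [ 0.0081 -0.0786]
[280   0  75  39 518] [316.388   25.9575] 0.1138443275111921 [0.5693 0.1849 0.1138] [0.0083 0.0596] mean [0.008  0.0485] tool [0.1381 0.0002 0.0955]
[ 282   58   70   73 3971] [316.4719  94.0682] 0.11492075513214728 [0.5642 0.1388 0.1149] [0.008  0.0132] mean [0.008 0.013] tool [ 0.0917 -0.0001  0.0944]
[0.5547 0.048  0.209 ] [-179.9103   -0.0274   84.0767] [ 0.0079 -0.0781]
[ 282    0   72   26 1303] [317.538    9.8227] 0.1398296887312429 [0.5686 0.1787 0.1398] [0.0082 0.0533] mean [0.0083 0.0495] tool [0.1314 0.0004 0.0692]
```

Short is at rack (8.5, −37), mid at (8, 13) and tall at (8, 63.5): both gaps ≈6 mm and the row is straight. Now the bar. Its angle is ≈1.81, with the grip near rack (−52, +181), z ≈ 0.312.

```bash
python3 -m jog '[[0.7,0,0,-1,0],[0.7,0,0,-1,0],[0.7,0,0,-1,0],[0.7,0,0,-1,0],[0.7,0,0,-1,0],[0.7,0,0,0,0]]'; python3 -m jog '[[0.7,1,-0.3,0,0],[0.7,1,-0.3,0,0],[0.7,1,-0.3,0,0],[0.7,1,-0.3,0,0],[0.7,1,-0.3,0,0],[0.7,1,-0.3,0,0],[0.7,1,-0.3,0,0],[0.7,1,-0.3,0,0],[0.7,1,-0.3,0,0],[0.7,0.5,-0.3,0,0],[0.7,0,0,0,0],[0.7,0,0,0,0]]'
python3 - <<'E'
from cell import env, read_camera
import pickle
from h import *
o=env.get_obs();c=read_camera("wrist");pickle.dump((o,c),open("w4.pkl","wb"))
print(o["tool_pos"],o["tool_rot"],rack(o["tool_pos"]))
cv2.imwrite("pics/w4.png",c["color"][:,:,::-1])
T=toolT(o)@c["T_tool_cam"];P=cloud(c,T)
m=(P[...,2]>.28)&(P[...,2]<.34)&(c["range_z"]>0);m[250:]=0
n,L,s,ce=cv2.connectedComponentsWithStats(m.astype(np.uint8))
for i in range(1,n):
    if s[i,4]>200:
        Q=P[L==i];print(s[i],rack((Q.max(0)+Q.min(0))/2),rack(Q.mean(0)),Q.min(0),Q.max(0),"tool",intool(o,Q.mean(0)))
E
```

```text
time_s: 19.48
tool_pos: [0.5568, 0.0487, 0.3131]
tool_rot: [179.7, -0.1, 84.1]
force: [1.2, 0.5, -0.0]
grip_width: 0.0606
grasp_force: 0.0
time_s: 20.48
tool_pos: [0.515, 0.2424, 0.3091]
tool_rot: [-179.9, 0.1, 84.1]
force: [0.6, -0.1, -0.7]
grip_width: 0.0611
grasp_force: 0.0
[0.515  0.2424 0.3091] [-179.949     0.0548   84.1301] [-0.0516  0.1112]
[ 292   77   52   86 4285] [-0.0514  0.1839] [-0.0514  0.184 ] [0.5136 0.3003 0.3103] [0.5317 0.3292 0.3271] tool [ 0.0728  0.0002 -0.0134]
```

View pics/w4.png

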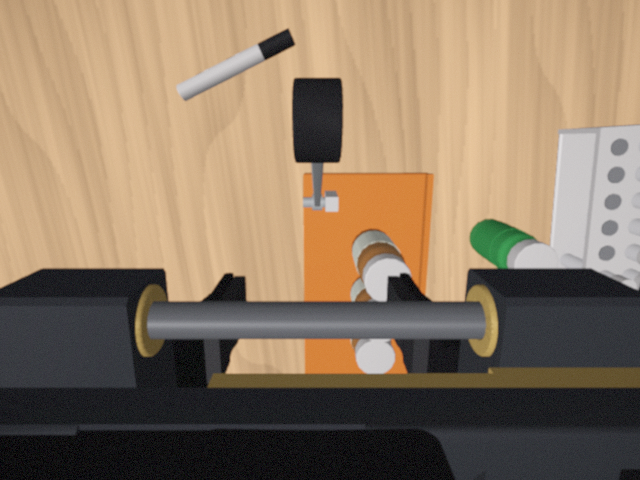

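The wrist view shows the disc at (317,120), directly ahead: +73 mm along tool x and centred in tool y, with its centre at z ≈ 0.313. The bar runs down to the hinge at (318,202).

```bash
python3 -m jog '[[0.6,0.9,0,-0.15,0],[0.6,0.9,0,0,0],[0.6,0.9,0,0,0],[0.6,0.9,0,0,0],[0.6,0,0,0,0],[0.6,0,0,0,0]]'
python3 - <<'E'
from cell import env
from h import *
o=env.get_obs();print(o["tool_pos"],rack(o["tool_pos"]))
E
```

```text
time_s: 21.03
tool_pos: [0.5235, 0.3129, 0.3122]
tool_rot: [-180.0, 0.0, 84.0]
force: [0.5, -0.2, 0.0]
grip_width: 0.0525
grasp_force: 0.0
[0.5235 0.3129 0.3122] [-0.0504  0.1822]
```

```bash
python3 -m jog '[[0.1,0.1,0,0,0],[0.1,0,0,0,0],[0.1,0,0,0,0],[0.1,0,0,0,0],[0.1,0,0,0,0],[0.1,0,0,0,0],[0.1,0,0,0,0]]' 15
python3 - <<'E'
from cell import env
from h import *
o=env.get_obs();p=o["tool_pos"];y=rack(p)[1];print(p,rack(p),o["force"])
q=np.arctan2(p[2]+.002-.065,-(y-.12));print("q",q,"r",np.hypot(p[2]+.002-.065,y-.12))
# arc steps: 12 deg each -> per-step (tool x, tool z) in shares
r=.255;qs=np.linspace(q,0,33);Y=-r*np.cos(qs);Z=r*np.sin(qs)
print(np.c_[np.degrees(qs[1:]),np.diff(Y)/.02,-np.diff(Z)/.02,.12+Y[1:],.063+Z[1:]].round(3))
E
```

```text
time_s: 21.62
tool_pos: [0.5228, 0.3157, 0.3127]
tool_rot: [-180.0, 0.0, 84.0]
force: [1.5, -0.8, 0.2]
grip_width: 0.0158
grasp_force: 15.0
[0.5228 0.3157 0.3127] [-0.0513  0.1849] [ 1.4601 -0.8402  0.2485]
q 1.8249954154039802 r 0.25803280333232914
[[101.297  -0.709  -0.163   0.17    0.313]
 [ 98.029  -0.717  -0.122   0.156   0.316]
 [ 94.762  -0.723  -0.081   0.141   0.317]
 [ 91.494  -0.726  -0.04    0.127   0.318]
 [ 88.226  -0.727   0.002   0.112   0.318]
 [ 84.959  -0.726   0.043   0.098   0.317]
 [ 81.691  -0.722   0.085   0.083   0.315]
 [ 78.423  -0.716   0.126   0.069   0.313]
 [ 75.156  -0.708   0.166   0.055   0.309]
 [ 71.888  -0.697   0.206   0.041   0.305]
 [ 68.62   -0.684   0.246   0.027   0.3  ]
 [ 65.353  -0.669   0.284   0.014   0.295]
 [ 62.085  -0.652   0.322   0.001   0.288]
 [ 58.818  -0.632   0.359  -0.012   0.281]
 [ 55.55   -0.611   0.394  -0.024   0.273]
 [ 52.282  -0.588   0.428  -0.036   0.265]
 [ 49.015  -0.562   0.461  -0.047   0.255]
 [ 45.747  -0.535   0.492  -0.058   0.246]
 [ 42.479  -0.506   0.522  -0.068   0.235]
 [ 39.212  -0.476   0.55   -0.078   0.224]
 [ 35.944  -0.443   0.576  -0.086   0.213]
 [ 32.676  -0.41    0.601  -0.095   0.201]
 [ 29.409  -0.375   0.623  -0.102   0.188]
 [ 26.141  -0.339   0.643  -0.109   0.175]
 [ 22.873  -0.302   0.662  -0.115   0.162]
 [ 19.606  -0.263   0.678  -0.12    0.149]
 [ 16.338  -0.224   0.692  -0.125   0.135]
 [ 13.071  -0.185   0.703  -0.128   0.121]
 [  9.803  -0.144   0.713  -0.131   0.106]
 [  6.535  -0.103   0.72   -0.133   0.092]
 [  3.268  -0.062   0.724  -0.135   0.078]
 [  0.     -0.021   0.727  -0.135   0.063]]
```

```bash
cat > st.py <<'E'
from cell import env
from h import *
o=env.get_obs();p=o["tool_pos"];r=rack(p);q=np.arctan2(p[2]-.063,.12-r[1]);print("rack",r,"z",p[2],"q deg",np.degrees(q),"r",np.hypot(p[2]-.063,r[1]-.12),"F",o["force"],o["grip_width"])
E
python3 -m jog '[[0.1,-0.7,0,-0.1,0],[0.1,-0.7,0,-0.1,0],[0.1,-0.7,0,-0.1,0],[0.1,-0.7,0,-0.05,0],[0.1,-0.7,0,0,0],[0.1,-0.7,0,0.05,0],[0.1,0,0,0,0]]'; python3 st.py
```

```text
time_s: 22.2
tool_pos: [0.5143, 0.2302, 0.32]
tool_rot: [180.0, 0.1, 83.9]
force: [-2.8, -1.1, 5.4]
grip_width: 0.016
grasp_force: 15.0
rack [-0.0511  0.099 ] z 0.3199575641554233 q deg 85.31955899181361 r 0.25781730753138776 F [-2.839  -1.0683  5.4045] 0.015959336420804562
```

Moving along; the radius is consistent.

```bash
python3 -m jog '[[0.1,-0.72,0,0.12,0],[0.1,-0.72,0,0.15,0],[0.1,-0.7,0,0.18,0],[0.1,-0.7,0,0.2,0],[0.1,-0.68,0,0.25,0],[0.1,-0.67,0,0.28,0],[0.1,-0.65,0,0.32,0],[0.1,-0.63,0,0.36,0],[0.1,0,0,0,0]]'; python3 st.py
```

```text
time_s: 22.95
tool_pos: [0.503, 0.1198, 0.281]
tool_rot: [-180.0, 0.2, 83.8]
force: [-1.8, -3.9, 4.7]
grip_width: 0.0159
grasp_force: 15.0
rack [-0.0509 -0.012 ] z 0.2809781415013863 q deg 58.80799636285555 r 0.25481509027780747 F [-1.7545 -3.9032  4.7097] 0.01586773553480603
```

```bash
python3 -m jog '[[0.1,-0.61,0,0.4,0],[0.1,-0.59,0,0.43,0],[0.1,-0.56,0,0.46,0],[0.1,-0.53,0,0.49,0],[0.1,-0.5,0,0.52,0],[0.1,-0.47,0,0.55,0],[0.1,-0.44,0,0.58,0],[0.1,-0.41,0,0.6,0],[0.1,0,0,0,0]]'; python3 st.py
```

```text
time_s: 23.7
tool_pos: [0.4947, 0.0399, 0.1982]
tool_rot: [180.0, -0.0, 83.9]
force: [3.8, -2.6, 1.4]
grip_width: 0.0159
grasp_force: 15.0
rack [-0.0509 -0.0924] z 0.19818662051487929 q deg 32.479641317692156 r 0.25174422127325136 F [ 3.8328 -2.5864  1.4323] 0.015910635758317186
```

```bash
python3 -m jog '[[0.1,-0.4,0,0.62,0],[0.1,-0.38,0,0.64,0],[0.1,-0.32,0,0.66,0],[0.1,-0.28,0,0.68,0],[0.1,-0.23,0,0.69,0],[0.1,-0.19,0,0.6,0],[0.1,-0.12,0,0.5,0],[0.1,0,0,0,0]]'; python3 st.py
```

```text
time_s: 24.37
tool_pos: [0.4913, 0.0058, 0.1111]
tool_rot: [179.9, -0.3, 84.1]
force: [4.9, 3.1, -1.4]
grip_width: 0.0158
grasp_force: 15.0
rack [-0.0509 -0.1266] z 0.11107229521878885 q deg 11.031746441937388 r 0.2512232830727055 F [ 4.9054  3.0511 -1.4043] 0.01578994261850231
```

```bash
python3 -m jog '[[0.1,-0.12,0,0.5,0],[0.1,-0.08,0,0.5,0],[0.1,-0.04,0,0.5,0],[0.1,0,0,0.4,0],[0.1,0,0,0.2,0],[0.1,0,0,0,0],[0.1,0,0,0,0]]'; python3 st.py
```

```text
time_s: 24.95
tool_pos: [0.4908, 0.001, 0.0703]
tool_rot: [179.9, -0.2, 84.1]
force: [3.7, 3.9, -1.0]
grip_width: 0.016
grasp_force: 15.0
rack [-0.0508 -0.1315] z 0.07030775689311085 q deg 1.6646822193585118 r 0.2515570457993812 F [ 3.7294  3.8926 -1.0277] 0.01599692166461242
```

```bash
python3 -m jog '[[0.1,0,0,0.2,0],[0.1,0,0,0.1,0],[0.1,0,0,0.1,0],[0.1,0,0,0,0],[0.1,0,0,0,0]]'; python3 st.py
```

```text
time_s: 25.37
tool_pos: [0.491, 0.0006, 0.0644]
tool_rot: [179.9, -0.1, 84.1]
force: [-1.7, 4.9, 14.9]
grip_width: 0.016
grasp_force: 15.0
rack [-0.0507 -0.1318] z 0.064427232298095 q deg 0.32477061911102334 r 0.2517925580533656 F [-1.6944  4.942  14.8534] 0.01599765618838176
```

```bash
python3 -m jog '[[0.1,0,0,0.08,0],[0.1,0,0,0,0],[0.1,0,0,0,0]]'; python3 st.py; python3 -m jog '[[0.25,0,0,-0.08,0],[0.3,0,0,0,0],[0.45,0,0,0,0],[0.45,0,0,0,0],[0.45,0,0,0,0]]'; python3 -m jog '[[0.45,0,0,-0.5,0],[0.45,0,0,-1,0],[0.45,0,0,-1,0],[0.45,-0.3,0,-1,0],[0.45,-1,0,-1,0],[0.45,-1,0,-1,0],[0.45,-1,0,-1,0],[0.45,-1,0,-1,0],[0.45,0,0,0,0],[0.45,0,0,0,0]]'
python3 - <<'E'
from cell import env, read_camera
import pickle
from h import *
o=env.get_obs();c=read_camera("wrist");pickle.dump((o,c),open("w5.pkl","wb"))
s=read_camera("side");P=cloud(s)
a=c["color"];b=cv2.resize(s["color"][120:300,240:400],(427,480))
cv2.imwrite("pics/fin.png",cv2.resize(np.hstack([a,b]),(800,360))[:,:,::-1])
P=cloud(c,toolT(o)@c["T_tool_cam"]);K=c["color"].max(2)
X=np.apply_along_axis(rack,-1,P.reshape(-1,3)[:,:2]).reshape(480,640,2)
ok=(c["range_z"]>0)
for y in(-.135,-.08,-.05,0,.05):
    m=ok&(abs(X[...,0]+.05)<.002)&(abs(X[...,1]-y)<.006)&(P[...,2]>.035)&(P[...,2]<.15);m[240:]=0
    print(y,m.sum(),np.median(P[...,2][m]) if m.any() else None)
E
```

```text
time_s: 25.62
tool_pos: [0.4909, 0.0004, 0.0631]
tool_rot: [179.9, -0.1, 84.1]
force: [-3.4, 3.4, 18.1]
grip_width: 0.016
grasp_force: 15.0
rack [-0.0507 -0.132 ] z 0.06313644240278886 q deg 0.031024930678132428 r 0.25197716925006464 F [-3.4258  3.4367 18.073 ] 0.015989793968113362
time_s: 26.03
tool_pos: [0.4893, -0.0016, 0.0624]
tool_rot: [-179.9, 0.0, 84.0]
force: [0.6, -0.2, -0.6]
grip_width: 0.036
grasp_force: 0.0
time_s: 26.87
tool_pos: [0.4816, -0.0879, 0.2146]
tool_rot: [179.9, 0.0, 83.9]
force: [-0.5, 0.6, 0.6]
grip_width: 0.0393
grasp_force: 0.0
-0.135 113 0.07812883723248054
-0.08 120 0.06993097116317104
-0.05 0 None
0 0 None
0.05 0 None
```

View pics/fin.png

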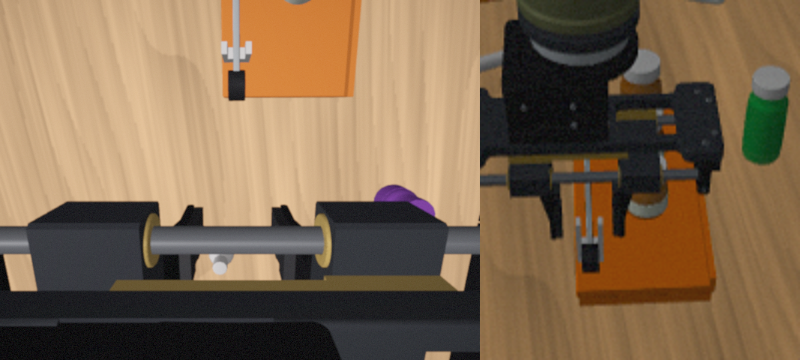

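The bar lies between the white prongs at (236,50), and its black disc is at (236,85). The bar's top at 70 mm matches home (65 + 5), and the short jar is upright. One last check of the jars from above before signing off.

```bash
python3 - <<'E'
from cell import env, read_camera
from h import *
c=read_camera("top");P=cloud(c);X=np.apply_along_axis(rack,-1,P.reshape(-1,3)[:,:2]).reshape(480,640,2)
for n,y,h in(("tall",.0635,.14),("mid",.013,.115),("short",-.037,.09)):
    m=(abs(P[...,2]-h)<.004)&(abs(X[...,0]-.009)<.025)&(abs(X[...,1]-y)<.025);print(n,m.sum(),X[m].mean(0) if m.any() else None)
for n,p,h in(("dropper",(.4517,-.1869),.074),("roll",(.59,-.2864),.0245)):
    m=(abs(P[...,2]-h)<.005)&(np.hypot(P[...,0]-p[0],P[...,1]-p[1])<.035);print(n,m.sum(),P[m].mean(0) if m.any() else None)
E
```

```text
tall 241 [0.0068 0.0623]
mid 232 [0.007  0.0118]
short 220 [ 0.0079 -0.0385]
dropper 0 None
roll 444 [ 0.5901 -0.2863  0.0242]
```

```bash
python3 -c "
from cell import env
print(env.sign_off())"
```

```text
the job is handed in; nothing more can be done
None
```

The three amber jars stand upright in one row on the shelf, tall–mid–short away from the hinge, with about 6 mm between neighbours, and the bar is home in its catch. I handed the job in at about 27 s, without a final position check on the dropper bottle (last seen upright) or the marker.

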